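# Press a photo block in the over-centre clamp and put it away

### The job

Swing the clamp arm over by its crossbar and bring it down gently, without slamming or forcing it, until its pad rests on the photo block and the arm stays clamped by itself with your hand off it for two seconds. Then swing the arm back fully open, take the block off its bed and slide it end first, white face up, completely into the open bay of the little plywood cabinet so that it lies flat and nothing sticks out, leaving the arm open and the tray, jar and tape roll where they are.

Things in the scene. Friction and masses are not known exactly. Their poses are not given: they have to be found in the camera images.
- jig: Grey steel clamp jig fixed to the table: base plate 240 x 130 x 12 mm, two cheeks 100 mm high that carry a yellow U-shaped clamp arm (part of the jig). Origin on the table, below where the pad comes down; x points from the robot side (crossbar) to the pivot side, y along the pivot axis, z up. The plate spans x -90 to +150 mm
- pivot (a point): middle of the arm's pivot axis (jig frame +100, 0, 80 mm). The arm's two side bars, 10 mm wide, 22 mm deep, 230 mm long, run from here to the crossbar at y +-75 mm
- bar (a point): middle of the arm's black round crossbar, 22 mm diameter, 170 mm long, along the jig's y axis, 230 mm from the pivot; 140 mm are free between the side bars; it can turn in the fingers. Moves with the arm: about 290 mm high when open, 80 to 100 mm when clamped
- press_arm (a joint): swing of the clamp arm: 0 = at its open stop (crossbar up and back, the arm 1.15 rad above level; starts here), 1.15 = level with the crossbar towards the robot. Sprung over centre: starting it takes about 6 N at the crossbar, from about 0.58 it pulls itself down harder and harder and slams if let go. On the block it rests at 1.05 to 1.14, about 14 N at the pad; raising it takes 7 N
- block: photo block: wood with a white face, 110 x 60 x 30 mm (x, y, z), 0.14 to 0.28 kg. Origin at the centre of its underside, x along its length. Starts white face up on the bed, below the pad, x along the jig's x (within 0.03 rad). Its long sides overhang the bed's pedestal by 12 mm each; nothing stands beside them on the robot-side half
- bed: fixed aluminium bed on the jig: pedestal 100 x 36 mm, top 24 mm above this origin; packed up 0 to 7 mm from start to start, so the block's underside is 36 to 43 mm above the table. End stop behind the block (x +60 mm) and two side guides (x +24 to +46, y +-33 to +-41 mm) rise 10 mm above the top. Same axes as the jig
- cubby: little fixed plywood cabinet with one open bay: 150 deep (x) x 166 wide (y) x 111 mm high. Origin at the centre of its underside; mouth at x -75 mm, facing its -x (roughly to the robot); floor top at z 8 mm; clear opening 150 wide x 95 high; the roof covers the full depth; a lip 30 mm high closes the back at x +69 mm. Stands to the right of the jig (-y)
- tray: grey plastic tray 170 x 140 x 50 mm, empty, loose, left of the jig; leave alone. Origin at the centre of its underside
- jar: white jar with black lid, 60 mm diameter, 85 mm high, beside the jig's far end; leave alone. Origin at the centre of its underside
- pad (a point): centre of the underside of the black rubber pad (36 x 50 mm) on a sprung plunger under the yellow cross-beam (30 x 150 x 14 mm, joins the side bars 100 mm from the pivot). Free, it is 18 mm below the line from pivot to crossbar; it starts to yield at 6 N, gives 1 mm per 2.5 N, and goes hard after 8 mm (about 18 mm at the crossbar). Moves with the arm
- tape: brown tape roll standing on its flat side, 90 mm diameter, 48 mm high, beside the jig's far end; leave alone. Origin at the centre of its underside
There are look-alikes about, which are no part of the job. What is shaped like the block but orange, pink or yellow is not meant.

How it is judged:
By the outcome, as a careful person would: the job done as asked, in the order asked, and still so for the second after the job is handed in, with the robot touching nothing.
It also fails if it takes over 72 s, if anything falls off the work surface, if the arm or the gripper's body presses on something with over 40 N, if the wrist force passes 120 N, or if a joint passes its speed limit or range.

### The arm

A 6-joint arm with a two-finger parallel gripper is mounted at the origin on the work surface. World frame = base frame: x ahead of the robot, y to its left, z up, the work surface at z = 0. Lengths are in m, angles in rad, forces in N, time in s.
With the tool pointing down it reaches from about 0.275 to 0.725 m from the base axis. Payload 15.9 kg.
Tool frame: the origin (TCP) lies midway between the tips of the shut fingers; the grasp point (between the pads) lies 19 mm behind it; z points along the fingers, y is the line along which they close (so a half turn about z gives the same grasp; the last joint's range is limited). The gripper opens to 85 mm and grips with 20 to 120 N. Pads are 22 mm wide; open, the fingers measure 114 mm over their backs; the gripper's body (76 mm by 85 mm) begins 54 mm behind the grasp point. The pads swing forward as they close: fully open they stand 13 mm farther back than shut.
Start: joints at [1.158, 0.213, -0.034, 1.323, 0, 1.571], TCP at [0.201, 0.458, 0.231] pointing down, gripper open.
Joint ranges: [-2.98, 2.98], [-0.74, 1.72], [-1.14, 1.35], [-2.1, 2.04], [-1.57, 1.44], [-3.14, 3.14]. Speed limits (rad/s): [1.89, 1.89, 2.39, 2.57, 3.14, 3.14].

### API

Orientations are given as a rotation vector (axis times angle).
In Python, from rig import manip gives the robot as it stands. The module is installed in compiled form; this text tells all that it offers.
- The arm moves only by the tool servo_tool, never from a script. Its argument "targets" is a list of rows, each a list of 6 numbers: the shift along the tool's x, y, z in cm, then the turn, a rotation vector about the tool's x, y, z in rad. A call has 1 to 5 rows; each row shifts and turns the commanded pose from where the row before left it, along the tool's axes as they then stand; what a row does not reach is not made up. A row lasts 1/8 s, in which the tool goes at most 62.5 mm and 10.7 degrees, less where a joint would pass 70% of its speed; a pose out of reach is approached as far as the arm can. A call with a gripper value outside its range is refused whole. "jaw" is the closure, from 0 (fully open) to 1 (shut), set as the call begins (left out, the last holds). The fingers move at their own pace and stop on an object; "squeeze" is the grip in N (left out, the last holds). Time passes only in rows, so rows that do not move let the fingers close. It gives the time, the measured TCP pose, the force, the opening and the grip force at its end, in the units of the state.
- manip.read_state(): the state, without advancing time (a new reading comes with each control period).
- manip.capture(name): name is "side" or "top" or "wrist"; returns (picture, depth): 400x640x3 uint8, red, green, blue; 400x640 float32, m along the optical axis (not along the pixel's ray), 0 where there is no reading.
- manip.camera_info(name): a dict with "mtx" (3x3 intrinsics, pixels), "xyz" and "attitude" of the camera in the world. Camera axes: x right, y down, z forward; pixel columns grow to the right and rows downward; lengths in m; the calibration is good to about 2 mm. The wrist camera is an equidistant fisheye: a pixel r from the principal point sees the ray r / f radians off the axis. A picture is of the moment at which its call begins: read the wrist's pose just before it. camera_info takes no time and is no camera call; for the wrist camera it gives the pose at the moment of the call.
- manip.close_job(): hands the job in; it is judged then, once.
Trained networks look in the newest picture that a camera, given by its name, has taken for a name from the list of things; names that differ only in an ending like _2 or _b are one class to them, and where a whole thing is asked for, a point or a joint stands for the part that bears it (a point fixed in the world has none). Each returns a list of dicts, best first, with "conf" (0 to 1); they miss things now and then, are a little off and sometimes report something else, mostly with a low value. They report only what shows in the picture. A call takes as long as a camera call. They do not tell look-alikes from the thing itself.
- manip.boxes_of(camera, target): "xyz" ([x, y, z] in m, in world coordinates, good to about 4 mm: the middle of the surface that is visible of it).
- manip.landmark_of(camera, target): "xyz" ([x, y, z] in m, in world coordinates, good to about 4 mm: a listed point, or the origin of a listed thing).
The state is a dict: "time_s": time; "joint_pos": joint angles; "qd": joint speeds; "effort": joint torques, N m; "tool_pos": TCP position; "eef_rot": TCP orientation; "force": force on the tool from outside, world axes, zero at the start; "ft_torque": the same for the moment, N m; "grip_width": finger opening in m; "gripper_force": force on a finger pad.
Only numpy, scipy, OpenCV 4.12 (cv2) and the standard library are available. Lean on these libraries where they do the work, as an engineer would, in place of code of your own. Each camera call takes 0.05 s, during which the arm holds its last target. There are 200 camera calls.

## Working session

There is one attempt and no reset: what is moved stays moved. The work goes in short steps, Python scripts to look and compute and a tool call to move; the robot and the scene stay as the last step left them, time stands still between calls to the robot, and variables do not carry over. Pictures are saved under pics/ and viewed, at most 12 in all, crops included, and the job is handed in when it is done.

Besides the shell and the picture viewer there is one more tool, called by a JSON object that holds its "method" and its "body", one argument or row to a line. servo_tool: Moves the arm, as the interface text tells. Its arguments: {"type":"object","properties":{"targets":{"type":"array"},"jaw":{"type":"number"},"squeeze":{"type":"number"}},"required":["targets"]}

```bash
mkdir -p pics; cat > h.py <<'E'
import numpy as np, cv2
from rig import manip
from scipy.spatial.transform import Rotation as R
np.set_printoptions(precision=4,suppress=True)
def snap(cam,fn):
    im,d=manip.capture(cam); cv2.imwrite('pics/'+fn+'.png',im[:,:,::-1]); np.save('pics/'+fn+'.npy',d); return im,d
def cloud(cam,d):
    c=manip.camera_info(cam);K=np.array(c['mtx']);a=np.array(c['attitude'])
    Rm=R.from_rotvec(a).as_matrix() if a.shape==(3,) else (a if a.shape==(3,3) else R.from_quat(a).as_matrix())
    v,u=np.mgrid[:d.shape[0],:d.shape[1]]
    p=np.stack([(u-K[0,2])/K[0,0]*d,(v-K[1,2])/K[1,1]*d,d],-1)
    P=p@Rm.T+np.array(c['xyz']); P[d<=0]=np.nan; return P
def proj(cam,X):
    c=manip.camera_info(cam);K=np.array(c['mtx']);a=np.array(c['attitude'])
    Rm=R.from_rotvec(a).as_matrix() if a.shape==(3,) else a
    p=Rm.T@(np.array(X)-np.array(c['xyz'])); return (K@p)[:2]/p[2]
E
python3 - <<'E'
from h import *
s=manip.read_state();print(s)
for c in ('side','top'):
    print(c,manip.camera_info(c))
    im,d=snap(c,c+'0')
    for t in ('jig','pivot','bar','block','bed','cubby','pad'):
        for f in ('landmark_of','boxes_of'):
            if f=='boxes_of' and t in('pivot','bar','pad','jig','bed'): continue
            for r in getattr(manip,f)(c,t)[:4]: print(t,f,np.array(r['xyz']),round(r['conf'],2),proj(c,r['xyz']).round())
E
```

```text
{'time_s': 0.0, 'joint_pos': array([ 1.158 ,  0.2133, -0.035 ,  1.3235, -0.    ,  1.5708]), 'qd': array([ 0.0016,  0.    , -0.001 , -0.0013, -0.0002,  0.0004]), 'effort': array([ -0.0051, -68.6148,  48.7119,   0.0176,  -0.0002,  -0.    ]), 'tool_pos': array([0.2005, 0.4577, 0.2308]), 'eef_rot': array([-0.6438, -3.0747,  0.0017]), 'force': array([-0.0313,  0.9437, -0.3075]), 'ft_torque': array([ 0.0194,  0.0075, -0.0316]), 'gripper_force': 0.0, 'grip_width': 0.0854590070936091}
side {'mtx': array([[465.0066,   0.    , 319.9986],
       [  0.    , 465.0066, 199.316 ],
       [  0.    ,   0.    ,   1.    ]]), 'xyz': array([ 0.4721, -0.8555,  0.76  ]), 'attitude': array([-2.1367,  0.2001, -0.0771])}
jig landmark_of [0.5757 0.0158 0.0017] 0.93 [307. 265.]
pivot landmark_of [0.6746 0.0165 0.08  ] 0.6 [346. 234.]
bar landmark_of [0.5838 0.018  0.2886] 0.87 [306. 161.]
block landmark_of [0.5777 0.0186 0.0408] 0.98 [307. 252.]
block landmark_of [ 0.6129  0.1944 -0.0004] 0.96 [311. 222.]
block landmark_of [0.388  0.0128 0.004 ] 0.86 [230. 275.]
block landmark_of [ 0.4245  0.1954 -0.004 ] 0.6 [
[... 1132 characters left out ...]
 [320. 193.]
block landmark_of [0.5804 0.0223 0.0352] 0.94 [320. 202.]
block landmark_of [ 0.4255  0.1958 -0.0048] 0.92 [268. 249.]
block landmark_of [ 0.3931  0.0088 -0.003 ] 0.81 [324. 259.]
block landmark_of [0.613  0.1929 0.004 ] 0.81 [269. 194.]
block boxes_of [0.3977 0.0089 0.0324] 0.9 [324. 258.]
block boxes_of [0.4244 0.1899 0.0241] 0.89 [269. 250.]
block boxes_of [0.5607 0.0198 0.0653] 0.63 [320. 208.]
block boxes_of [0.6165 0.1895 0.0321] 0.56 [269. 192.]
bed landmark_of [0.5823 0.0213 0.0342] 0.34 [320. 202.]
cubby landmark_of [ 0.5784 -0.315   0.0005] 0.77 [420. 203.]
cubby boxes_of [ 0.5776 -0.3048  0.1094] 0.58 [425. 201.]
pad landmark_of [0.6213 0.0212 0.1675] 0.64 [319. 185.]
```

```bash
python3 - <<'E'
from h import *
t=cv2.imread('pics/top0.png')[80:330,180:480]; s=cv2.imread('pics/side0.png')[100:400,150:500]
cv2.imwrite('pics/m.png',np.hstack([cv2.resize(t,(400,333)),np.zeros((333,0,3),np.uint8)]))
h=500
a=cv2.resize(t,(400,333)); b=cv2.resize(s,(400,343))
o=np.zeros((343,800,3),np.uint8); o[:333,:400]=a;o[:343,400:]=b
cv2.imwrite('pics/both.png',o)
# yaws from depth
P=cloud('top',np.load('pics/top0.npy'))
im=cv2.imread('pics/top0.png')
def rect(m,n):
    q=P[m][:,:2].astype(np.float32); r=cv2.minAreaRect(q*1000); print(n,len(q),r, np.nanmedian(P[m][:,2]))
X,Y,Z=P[...,0],P[...,1],P[...,2]
rect((Z>.095)&(Z<.125)&(Y<-.2)&(Y>-.42)&(X>.45)&(X<.7),'cubby')
rect((Z>.275)&(Z<.32)&(abs(Y)<.15)&(X>.53)&(X<.65),'bar')
rect((Z>.058)&(Z<.082)&(abs(Y-.02)<.045)&(X>.5)&(X<.65),'block')
rect((Z>.006)&(Z<.02)&(abs(Y-.02)<.12)&(X>.45)&(X<.78),'plate')
P=cloud('side',np.load('pics/side0.npy'));X,Y,Z=P[...,0],P[...,1],P[...,2]
rect((Z>.06)&(Z<.08)&(abs(Y-.02)<.045)&(X>.5)&(X<.65),'blockside')
rect((Z>.1)&(Z<.12)&(Y<-.2)&(Y>-.42)&(X>.45)&(X<.7),'cubbyside')
E
```

```text
cubby 2641 ((582.7330322265625, -309.65606689453125), (168.0750274658203, 150.14578247070312), 88.63610076904297) 0.11118722974928574
bar 548 ((589.2574462890625, 20.201194763183594), (168.1331024169922, 28.573347091674805), 89.72075653076172) 0.2990126998711551
block 447 ((581.0289306640625, 20.436092376708984), (57.88423156738281, 106.43685913085938), 89.60562896728516) 0.0692223615843266
plate 1413 ((616.598876953125, 19.901290893554688), (326.62225341796875, 239.0054473876953), 0.1014147624373436) 0.012315868155938547
blockside 802 ((576.263916015625, 15.860441207885742), (63.380210876464844, 110.03641510009766), 89.34317016601562) 0.06685955532109678
cubbyside 6796 ((578.2550048828125, -311.418701171875), (169.404052734375, 150.758544921875), 89.10724639892578) 0.1093330770322245
```

View pics/both.png

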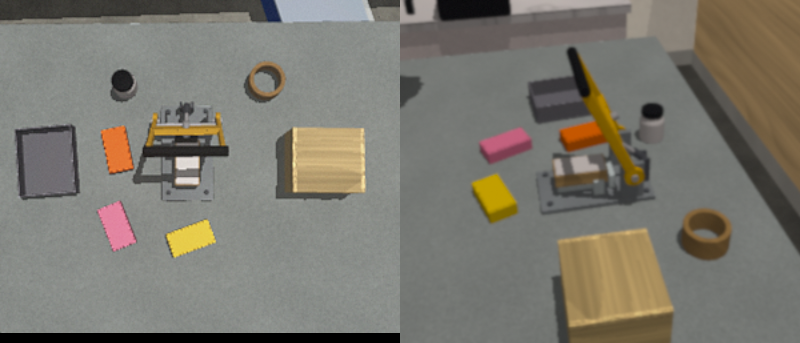

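Top view: the candidates are the white block on the jig (320,202), yellow (324,259), pink (268,249) and orange (269,194). I choose the white one on the bed at (320,202) because it is under the arm and has a white face. I'll check it in one close crop.

```bash
python3 - <<'E'
import cv2
t=cv2.imread('pics/top0.png')[150:240,280:360]; s=cv2.imread('pics/side0.png')[200:290,250:400]
import numpy as np
o=np.hstack([cv2.resize(t,None,fx=4,fy=4,interpolation=2),cv2.resize(s,None,fx=3,fy=4,interpolation=2)[:, :450]])
cv2.imwrite('pics/crop.png',o)
E
```

```text
(no output)
```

View pics/crop.png

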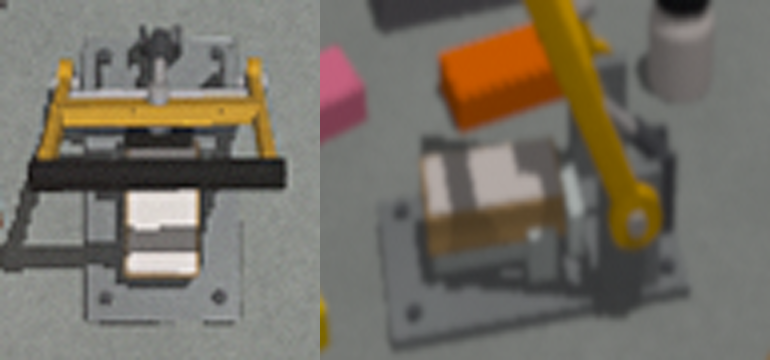

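{"method": "servo_tool", "body": {
  "targets": [
    [0, 0, -1.9, 0, 0, 0.165],
    [0, 0, -1.9, 0, 0, 0.165],
    [0, 0, -1.9, 0, 0, 0.165],
    [0, 0, -1.9, 0, 0, 0.165],
    [0, 0, -1.9, 0, 0, 0.165]
  ],
  "jaw": 0,
  "squeeze": 50
}}

```text
time_s: 1.62
tool_pos: [0.2006, 0.458, 0.327]
eef_rot: [-1.829, -2.554, -0.0]
force: [0.5, 0.1, 0.4]
grip_width: 0.0854
gripper_force: 0.0
```

{"method": "servo_tool", "body": {
  "targets": [
    [0, 0, -1.9, 0, 0, 0.165],
    [0, 0, -1.9, 0, 0, 0.165],
    [-4.4, 3.8, 0, 0, 0, 0],
    [-4.4, 3.8, 0, 0, 0, 0],
    [-4.4, 3.8, 0, 0, 0, 0]
  ]
}}

```text
time_s: 2.25
tool_pos: [0.3158, 0.325, 0.3644]
eef_rot: [2.217, 2.226, 0.0]
force: [1.4, 1.2, 0.4]
grip_width: 0.0858
gripper_force: 0.0
```

The crop shows a wooden block with a white face on the bed, with the bar's shadow across it. That confirms the choice.

{"method": "servo_tool", "body": {
  "targets": [
    [-4.4, 3.8, 0, 0, 0, 0],
    [-4.4, 3.8, 0, 0, 0, 0],
    [-4.4, 3.8, 0, 0, 0, 0],
    [-4.4, 3.8, 0, 0, 0, 0],
    [-4.4, 3.8, 0, 0, 0, 0]
  ]
}}

```text
time_s: 2.88
tool_pos: [0.5067, 0.1052, 0.3644]
eef_rot: [2.218, 2.224, 0.001]
force: [1.5, 0.6, -1.0]
grip_width: 0.0856
gripper_force: 0.0
```

{"method": "servo_tool", "body": {
  "targets": [
    [-4.4, 3.8, 0, 0, 0, 0],
    [-4.3, 4.0, 0, 0, 0, 0],
    [0, 0, 0, 0, 0, 0]
  ]
}}

```text
time_s: 3.25
tool_pos: [0.5857, 0.0172, 0.3623]
eef_rot: [-2.221, -2.22, 0.003]
force: [0.5, -0.0, -0.2]
grip_width: 0.0852
gripper_force: 0.0
```

```bash
python3 - <<'E'
from h import *
s=manip.read_state();print(s['joint_pos'],s['tool_pos'],s['eef_rot'],s['force'])
c=manip.camera_info('wrist');print(c)
im,d=snap('wrist','w1')
for t in ('bar','block','pad'):
    for r in manip.landmark_of('wrist',t)[:2]: print(t,np.array(r['xyz']),r['conf'])
E
```

```text
[ 0.0296  0.4535  0.6377  1.7575 -0.0004  1.6011] [0.5857 0.0172 0.3623] [-2.2213 -2.2197  0.0033] [ 0.4801 -0.0095 -0.2215]
{'mtx': array([[309.7069,   0.    , 318.1956],
       [  0.    , 309.7069, 202.2067],
       [  0.    ,   0.    ,   1.    ]]), 'xyz': array([0.5852, 0.082 , 0.504 ]), 'attitude': array([ 2.8801, -0.0007, -0.0052])}
bar [0.5818 0.0192 0.2862] 0.64
block [0.612  0.193  0.0009] 0.83
block [ 0.3911  0.0137 -0.0036] 0.8
```

View pics/w1.png

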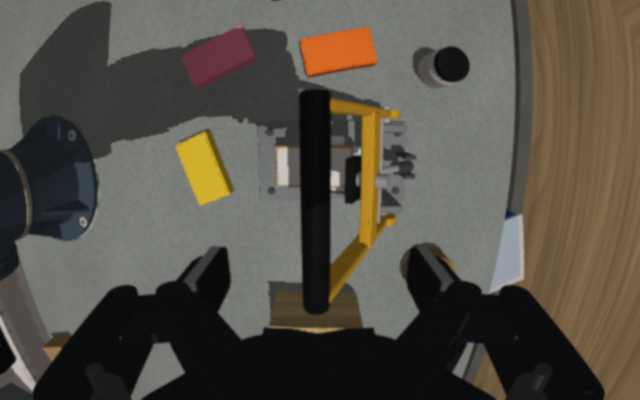

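The wrist view shows the black bar running vertically at column ~316, between the open fingers (centred at ~320). It is clear to descend and grip.

{"method": "servo_tool", "body": {
  "targets": [
    [0.1, -0.2, 3.0, 0, 0, 0],
    [0, 0, 3.0, 0, 0, 0],
    [0, 0, 2.8, 0, 0, 0],
    [0, 0, 0.5, 0, 0, 0],
    [0, 0, 0, 0, 0, 0]
  ]
}}

```text
time_s: 4.08
tool_pos: [0.5817, 0.0217, 0.2724]
eef_rot: [2.217, 2.225, 0.001]
force: [0.4, 0.4, 0.9]
grip_width: 0.0856
gripper_force: 0.0
```

{"method": "servo_tool", "body": {
  "targets": [
    [0, 0, 0, 0, 0, 0],
    [0, 0, 0, 0, 0, 0],
    [0, 0, 0, 0, 0, 0],
    [0, 0, 0, 0, 0, 0],
    [0, 0, 0, 0, 0, 0]
  ],
  "jaw": 1,
  "squeeze": 50
}}

```text
time_s: 4.7
tool_pos: [0.5824, 0.0211, 0.2717]
eef_rot: [2.218, 2.224, 0.002]
force: [5.1, -0.1, 3.8]
grip_width: 0.0206
gripper_force: 49.0
```

```bash
python3 - <<'E'
import numpy as np
a=[1.15,1.12]+list(np.linspace(1.05,.57,8))+list(np.linspace(.52,.12,9))
a=np.array(a);x=-230*np.cos(a)/10;z=230*np.sin(a)/10
for i in range(1,len(a)): print(round(a[i],3),round(x[i]-x[i-1],1),round(-(z[i]-z[i-1]),1), 'cum',round(x[i]-x[0],2),round(z[i]-z[0],2))
E
```

```text
1.12 -0.6 0.3 cum -0.63 -0.29
1.05 -1.4 0.8 cum -2.05 -1.04
0.981 -1.3 0.8 cum -3.39 -1.87
0.913 -1.3 0.9 cum -4.67 -2.79
0.844 -1.2 1.0 cum -5.88 -3.8
0.776 -1.1 1.1 cum -7.02 -4.89
0.707 -1.1 1.2 cum -8.09 -6.05
0.639 -1.0 1.2 cum -9.07 -7.28
0.57 -0.9 1.3 cum -9.97 -8.58
0.52 -0.6 1.0 cum -10.56 -9.57
0.47 -0.5 1.0 cum -11.11 -10.58
0.42 -0.5 1.0 cum -11.61 -11.62
0.37 -0.4 1.1 cum -12.05 -12.68
0.32 -0.4 1.1 cum -12.44 -13.76
0.27 -0.3 1.1 cum -12.77 -14.86
0.22 -0.3 1.1 cum -13.05 -15.97
0.17 -0.2 1.1 cum -13.27 -17.1
0.12 -0.2 1.1 cum -13.44 -18.24
```

{"method": "servo_tool", "body": {
  "targets": [
    [0, -0.6, 0.3, 0, 0, 0],
    [0, -1.4, 0.8, 0, 0, 0],
    [0, -1.4, 0.8, 0, 0, 0],
    [0, -1.3, 0.9, 0, 0, 0]
  ]
}}

```text
time_s: 5.2
tool_pos: [0.5352, 0.021, 0.2438]
eef_rot: [2.217, 2.224, 0.003]
force: [1.2, 0.6, 5.3]
grip_width: 0.0206
gripper_force: 49.3
```

{"method": "servo_tool", "body": {
  "targets": [
    [0, -1.2, 1.0, 0, 0, 0],
    [0, -1.1, 1.1, 0, 0, 0],
    [0, -1.1, 1.2, 0, 0, 0]
  ]
}}

```text
time_s: 5.58
tool_pos: [0.5013, 0.0209, 0.2104]
eef_rot: [2.217, 2.224, 0.002]
force: [0.6, -0.6, 2.2]
grip_width: 0.0203
gripper_force: 50.6
```

{"method": "servo_tool", "body": {
  "targets": [
    [0, -1.0, 1.2, 0, 0, 0],
    [0, -0.9, 1.3, 0, 0, 0],
    [0, -0.6, 1.0, 0, 0, 0],
    [0, -0.5, 1.0, 0, 0, 0]
  ]
}}

```text
time_s: 6.08
tool_pos: [0.4707, 0.0208, 0.165]
eef_rot: [2.218, 2.225, 0.0]
force: [-7.1, -0.0, 4.9]
grip_width: 0.0205
gripper_force: 50.3
```

{"method": "servo_tool", "body": {
  "targets": [
    [0, -0.5, 1.0, 0, 0, 0],
    [0, -0.4, 1.1, 0, 0, 0],
    [0, -0.4, 1.1, 0, 0, 0],
    [0, -0.3, 1.1, 0, 0, 0]
  ]
}}

```text
time_s: 6.58
tool_pos: [0.4544, 0.0207, 0.1214]
eef_rot: [-2.218, -2.225, 0.001]
force: [0.2, 0.2, -0.4]
grip_width: 0.0205
gripper_force: 49.5
```

{"method": "servo_tool", "body": {
  "targets": [
    [0, -0.2, 0.8, 0, 0, 0],
    [0, -0.2, 0.8, 0, 0, 0],
    [0, -0.1, 0.7, 0, 0, 0]
  ]
}}

```text
time_s: 6.95
tool_pos: [0.4497, 0.0207, 0.0988]
eef_rot: [-2.218, -2.225, 0.0]
force: [2.9, 0.3, -3.3]
grip_width: 0.0202
gripper_force: 49.1
```

{"method": "servo_tool", "body": {
  "targets": [
    [0, -0.1, 0.5, 0, 0, 0],
    [0, -0.1, 0.5, 0, 0, 0]
  ]
}}

```text
time_s: 7.2
tool_pos: [0.4486, 0.0207, 0.0893]
eef_rot: [2.217, 2.224, 0.002]
force: [6.4, 0.3, -2.8]
grip_width: 0.0206
gripper_force: 49.2
```

```bash
python3 - <<'E'
from h import *
s=manip.read_state();print(s['tool_pos'],s['force'])
im,d=snap('side','s2')
for t in ('bar','pivot','pad','block'):
    for r in manip.landmark_of('side',t)[:1]: print(t,np.array(r['xyz']),r['conf'])
E
```

```text
[0.4486 0.0207 0.0893] [ 6.4048  0.2862 -2.8384]
bar [0.4491 0.0173 0.1024] 0.7
pivot [0.6796 0.0191 0.0789] 0.63
block [ 0.4243  0.1927 -0.0039] 0.83
```

{"method": "servo_tool", "body": {
  "targets": [
    [0, -0.1, 0.3, 0, 0, 0],
    [0, 0, 0.3, 0, 0, 0]
  ]
}}

```text
time_s: 7.7
tool_pos: [0.4481, 0.0207, 0.0837]
eef_rot: [2.217, 2.223, 0.003]
force: [6.1, -0.1, -0.6]
grip_width: 0.0205
gripper_force: 49.8
```

{"method": "servo_tool", "body": {
  "targets": [
    [0, 0, 0.2, 0, 0, 0],
    [0, 0, 0.2, 0, 0, 0]
  ]
}}

```text
time_s: 7.95
tool_pos: [0.4479, 0.0207, 0.0796]
eef_rot: [2.217, 2.224, 0.002]
force: [5.5, -0.0, 0.8]
grip_width: 0.0207
gripper_force: 49.7
```

{"method": "servo_tool", "body": {
  "targets": [
    [0, 0, 0.2, 0, 0, 0],
    [0, 0, 0, 0, 0, 0]
  ]
}}

```text
time_s: 8.2
tool_pos: [0.4478, 0.0207, 0.0776]
eef_rot: [2.217, 2.224, 0.002]
force: [5.4, -0.3, 1.1]
grip_width: 0.0204
gripper_force: 49.8
```

```bash
python3 - <<'E'
from h import *
s=manip.read_state();print(s['tool_pos'],s['force'])
im,d=snap('side','s3')
P=cloud('side',d)
for t in ('bar','pivot','pad','block'):
    for r in manip.landmark_of('side',t)[:1]: print(t,np.array(r['xyz']),r['conf'])
cv2.imwrite('pics/s3c.png',cv2.resize(cv2.imread('pics/s3.png')[170:310,180:400],None,fx=3.5,fy=3.5,interpolation=2))
E
```

```text
[0.4478 0.0207 0.0776] [ 5.3911 -0.2713  1.1391]
bar [0.4476 0.016  0.0917] 0.96
pivot [0.6761 0.0186 0.0826] 0.94
pad [0.5727 0.0185 0.0689] 0.64
block [0.5796 0.0188 0.0407] 0.71
```

View pics/s3c.png

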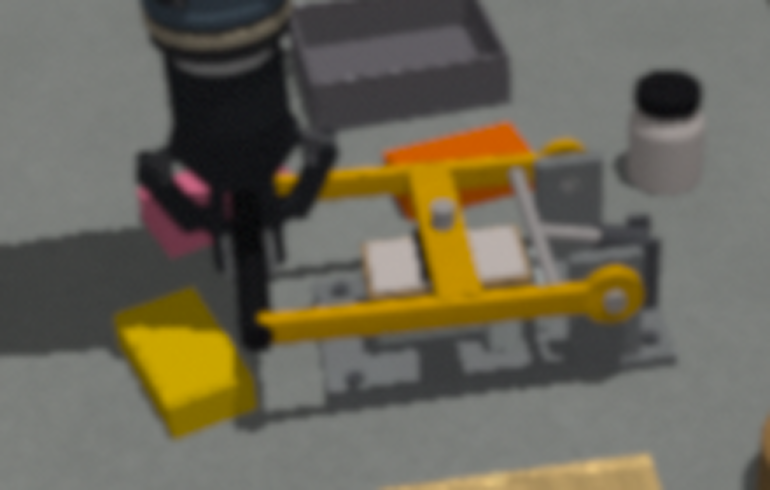

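The side view shows the arm nearly level with its pad on the block, and the fingers on the bar at crop pixel (250,240). I'm near the force balance, so I'll release and watch.

{"method": "servo_tool", "body": {
  "targets": [
    [0, 0, 0, 0, 0, 0],
    [0, 0, 0, 0, 0, 0],
    [0, 0, 0, 0, 0, 0],
    [0, 0, 0, 0, 0, 0]
  ],
  "jaw": 0
}}

```text
time_s: 8.95
tool_pos: [0.4467, 0.0207, 0.0772]
eef_rot: [-2.218, -2.225, 0.001]
force: [-0.0, -0.5, 0.2]
grip_width: 0.0854
gripper_force: 0.0
```

{"method": "servo_tool", "body": {
  "targets": [
    [0, 0, -3, 0, 0, 0],
    [0, 0, -3, 0, 0, 0],
    [0, 0, 0, 0, 0, 0],
    [0, 0, 0, 0, 0, 0],
    [0, 0, 0, 0, 0, 0]
  ]
}}

```text
time_s: 9.57
tool_pos: [0.4463, 0.0207, 0.1365]
eef_rot: [-2.217, -2.224, 0.002]
force: [0.7, -0.0, 0.1]
grip_width: 0.0856
gripper_force: 0.0
```

```bash
python3 - <<'E'
from h import *
s=manip.read_state();print(s['tool_pos'],s['force'],s['time_s'],s['grip_width'])
im,d=snap('side','s4')
for t in ('bar','pivot','pad','block'):
    for r in manip.landmark_of('side',t)[:1]: print(t,np.array(r['xyz']),r['conf'])
im,d=snap('top','t4'); P=cloud('top',d)
for t in ('bar','pivot','pad','block'):
    for r in manip.landmark_of('top',t)[:1]: print(t,np.array(r['xyz']),r['conf'])
for c in ('side','top'):
    a=manip.camera_info(c)
P=cloud('side',np.load('pics/s4.npy'));m=(abs(P[...,0]-.448)<.012)&(P[...,1]<-.01)&(P[...,1]>-.07)&(P[...,2]>.06)&(P[...,2]<.16);print('barside top',np.nanpercentile(P[m][:,2],[50,90,97]) if m.any() else 0)
P=cloud('side',np.load('pics/s3.npy'));m=(abs(P[...,0]-.448)<.012)&(P[...,1]<-.01)&(P[...,1]>-.07)&(P[...,2]>.06)&(P[...,2]<.16);print('barside before',np.nanpercentile(P[m][:,2],[50,90,97]) if m.any() else 0)
cv2.imwrite('pics/s4c.png',cv2.resize(cv2.imread('pics/s4.png')[170:310,180:400],None,fx=3.5,fy=3.5,interpolation=2))
E
```

```text
[0.4463 0.0207 0.1365] [ 0.6582 -0.0158  0.0568] 9.575 0.08561219736598369
bar [0.4483 0.0158 0.0868] 0.96
pivot [0.6776 0.0172 0.0812] 0.73
pad [0.5734 0.0182 0.0671] 0.51
block [0.3905 0.0142 0.007 ] 0.95
bar [ 0.7836 -0.1846 -0.0013] 0.3
pivot [0.6793 0.0174 0.0806] 0.88
pad [0.5782 0.0224 0.0728] 0.5
block [ 0.6179  0.1906 -0.0021] 0.84
barside top [0.0899 0.0926 0.0935]
barside before [0.0959 0.099  0.0998]
```

View pics/s4c.png

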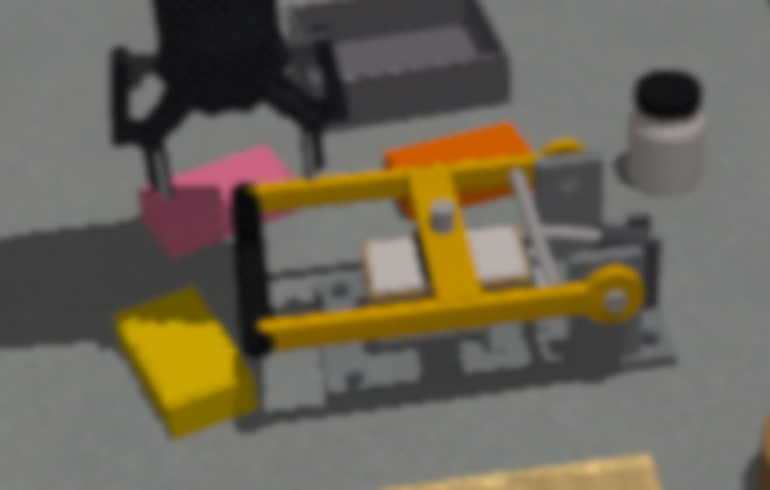

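The arm now rests on the block by itself, with the bar at crop pixel (252,265) and the hand clear. I'll wait over 2 s, then regrip.

{"method": "servo_tool", "body": {
  "targets": [
    [0, 0, 0, 0, 0, 0],
    [0, 0, 0, 0, 0, 0],
    [0, 0, 0, 0, 0, 0],
    [0, 0, 0, 0, 0, 0],
    [0, 0, 0, 0, 0, 0]
  ]
}}

```text
time_s: 10.7
tool_pos: [0.4469, 0.0207, 0.1373]
eef_rot: [2.218, 2.225, -0.0]
force: [0.0, 0.4, 0.6]
grip_width: 0.0853
gripper_force: 0.0
```

{"method": "servo_tool", "body": {
  "targets": [
    [0, 0, 0, 0, 0, 0],
    [0, 0, 0, 0, 0, 0],
    [0, 0, 0, 0, 0, 0],
    [0, 0, 0, 0, 0, 0],
    [0, 0, 0, 0, 0, 0]
  ]
}}

```text
time_s: 11.32
tool_pos: [0.4469, 0.0207, 0.1373]
eef_rot: [-2.218, -2.225, -0.0]
force: [-0.6, -0.7, -0.2]
grip_width: 0.0855
gripper_force: 0.0
```

{"method": "servo_tool", "body": {
  "targets": [
    [0, 0, 0, 0, 0, 0],
    [0, 0, 0, 0, 0, 0],
    [0, 0, 0, 0, 0, 0],
    [0, 0, 0, 0, 0, 0],
    [0, 0, 0, 0, 0, 0]
  ]
}}

```text
time_s: 11.95
tool_pos: [0.4469, 0.0207, 0.1373]
eef_rot: [2.218, 2.225, -0.0]
force: [-0.6, -0.5, 0.7]
grip_width: 0.0852
gripper_force: 0.0
```

{"method": "servo_tool", "body": {
  "targets": [
    [0, 0, 0, 0, 0, 0],
    [0, 0, 0, 0, 0, 0],
    [0, 0, 0, 0, 0, 0],
    [0, 0, 0, 0, 0, 0],
    [0, 0, 0, 0, 0, 0]
  ]
}}

```text
time_s: 12.58
tool_pos: [0.4469, 0.0207, 0.1373]
eef_rot: [-2.218, -2.225, -0.0]
force: [0.1, -0.3, -0.0]
grip_width: 0.0851
gripper_force: 0.0
```

```bash
python3 - <<'E'
from h import *
s=manip.read_state();print(s['time_s'])
im,d=snap('side','s5')
for t in ('bar','pad'):
    for r in manip.landmark_of('side',t)[:1]: print(t,np.array(r['xyz']),r['conf'])
P=cloud('side',d);m=(abs(P[...,0]-.448)<.012)&(P[...,1]<-.01)&(P[...,1]>-.07)&(P[...,2]>.06)&(P[...,2]<.16);print('barside top',np.nanpercentile(P[m][:,2],[50,90,97]), P[m].mean(0))
E
```

```text
12.575
bar [0.4475 0.0149 0.0854] 0.85
pad [0.5752 0.0173 0.0689] 0.41
barside top [0.09   0.093  0.0936] [ 0.4471 -0.0472  0.088 ]
```

{"method": "servo_tool", "body": {
  "targets": [
    [0, 0, 3.0, 0, 0, 0],
    [0, 0, 3.0, 0, 0, 0],
    [0, 0, 1.1, 0, 0, 0],
    [0, 0, 0, 0, 0, 0]
  ]
}}

```text
time_s: 13.22
tool_pos: [0.4467, 0.0207, 0.0663]
eef_rot: [-2.218, -2.224, 0.001]
force: [0.7, -0.3, -0.7]
grip_width: 0.0851
gripper_force: 0.0
```

{"method": "servo_tool", "body": {
  "targets": [
    [0, 0, 0, 0, 0, 0],
    [0, 0, 0, 0, 0, 0],
    [0, 0, 0, 0, 0, 0],
    [0, 0, 0, 0, 0, 0],
    [0, 0, 0, 0, 0, 0]
  ],
  "jaw": 1,
  "squeeze": 60
}}

```text
time_s: 13.85
tool_pos: [0.4475, 0.0207, 0.0666]
eef_rot: [2.218, 2.224, 0.001]
force: [3.4, -0.3, 0.2]
grip_width: 0.02
gripper_force: 58.6
```

```bash
python3 - <<'E'
import numpy as np
a=np.array([.02,.04,.07,.11]+list(np.linspace(.17,1.07,16))+[1.11,1.14,1.15]);x=-230*np.cos(a)/10;z=230*np.sin(a)/10
print([[0,round(x[i]-x[i-1],1),round(-(z[i]-z[i-1]),1)] for i in range(1,len(a))],x[-1]-x[0],z[-1]-z[0])
E
```

```text
[[0, np.float64(0.0), np.float64(-0.5)], [0, np.float64(0.0), np.float64(-0.7)], [0, np.float64(0.1), np.float64(-0.9)], [0, np.float64(0.2), np.float64(-1.4)], [0, np.float64(0.3), np.float64(-1.4)], [0, np.float64(0.4), np.float64(-1.3)], [0, np.float64(0.4), np.float64(-1.3)], [0, np.float64(0.5), np.float64(-1.3)], [0, np.float64(0.6), np.float64(-1.2)], [0, np.float64(0.7), np.float64(-1.2)], [0, np.float64(0.7), np.float64(-1.2)], [0, np.float64(0.8), np.float64(-1.1)], [0, np.float64(0.9), np.float64(-1.1)], [0, np.float64(0.9), np.float64(-1.0)], [0, np.float64(1.0), np.float64(-1.0)], [0, np.float64(1.0), np.float64(-0.9)], [0, np.float64(1.1), np.float64(-0.8)], [0, np.float64(1.1), np.float64(-0.8)], [0, np.float64(1.2), np.float64(-0.7)], [0, np.float64(0.8), np.float64(-0.4)], [0, np.float64(0.6), np.float64(-0.3)], [0, np.float64(0.2), np.float64(-0.1)]] 13.600189012995669 20.533601292045326
```

{"method": "servo_tool", "body": {
  "targets": [
    [0, 0, -0.5, 0, 0, 0],
    [0, 0, -0.7, 0, 0, 0],
    [0, 0.1, -0.9, 0, 0, 0],
    [0, 0.2, -1.4, 0, 0, 0],
    [0, 0.3, -1.4, 0, 0, 0]
  ]
}}

```text
time_s: 14.48
tool_pos: [0.4528, 0.0207, 0.1153]
eef_rot: [-2.218, -2.224, 0.001]
force: [6.7, -0.2, -8.9]
grip_width: 0.0198
gripper_force: 59.2
```

{"method": "servo_tool", "body": {
  "targets": [
    [0, 0.4, -1.3, 0, 0, 0],
    [0, 0.4, -1.3, 0, 0, 0],
    [0, 0.5, -1.3, 0, 0, 0],
    [0, 0.6, -1.2, 0, 0, 0],
    [0, 0.7, -1.2, 0, 0, 0]
  ]
}}

```text
time_s: 15.1
tool_pos: [0.4755, 0.0208, 0.1782]
eef_rot: [-2.215, -2.221, 0.008]
force: [-30.5, 0.2, 9.8]
grip_width: 0.0197
gripper_force: 59.5
```

{"method": "servo_tool", "body": {
  "targets": [
    [0, -0.3, 0, 0, 0, 0],
    [0, 0, 0, 0, 0, 0]
  ]
}}

```text
time_s: 15.35
tool_pos: [0.4755, 0.0208, 0.1785]
eef_rot: [-2.218, -2.224, 0.001]
force: [-6.0, 0.8, -2.0]
grip_width: 0.0199
gripper_force: 59.9
```

```bash
python3 - <<'E'
from h import *
s=manip.read_state();print(s['tool_pos'],s['force'],s['ft_torque'])
im,d=snap('side','s6')
for t in ('bar','pivot','pad','block'):
    for r in manip.landmark_of('side',t)[:2]: print(t,np.array(r['xyz']),r['conf'])
P=cloud('side',d);m=(abs(P[...,0]-.475)<.02)&(P[...,1]<-.02)&(P[...,1]>-.055)&(P[...,2]>.16)&(P[...,2]<.25);print('bar', np.nanmedian(P[m],0),np.nanpercentile(P[m][:,2],[3,97]))
E
```

```text
[0.4755 0.0208 0.1785] [-5.9738  0.8295 -2.019 ] [0.0862 1.6665 0.0035]
pivot [0.6748 0.0186 0.0805] 0.61
pad [0.5781 0.0191 0.1103] 0.6
block [ 0.6146  0.1962 -0.0017] 0.89
block [0.5804 0.0198 0.0362] 0.8
bar [ 0.4733 -0.0376  0.1976] [0.1888 0.2   ]
```

```bash
python3 - <<'E'
import numpy as np
a=np.array(list(np.linspace(.503,1.083,11))+[1.11,1.13,1.15]);x=-230*np.cos(a)/10;z=230*np.sin(a)/10
print([[round(float(a[i]),2),round(float(x[i]-x[i-1]),1),round(float(-(z[i]-z[i-1])),1)] for i in range(1,len(a))],x[-1]-x[0],z[-1]-z[0])
E
```

```text
[[0.56, 0.7, -1.1], [0.62, 0.7, -1.1], [0.68, 0.8, -1.1], [0.73, 0.9, -1.0], [0.79, 0.9, -1.0], [0.85, 1.0, -0.9], [0.91, 1.0, -0.8], [0.97, 1.1, -0.8], [1.02, 1.1, -0.7], [1.08, 1.2, -0.7], [1.11, 0.6, -0.3], [1.13, 0.4, -0.2], [1.15, 0.4, -0.2]] 10.75601664087275 9.906279752660666
```

{"method": "servo_tool", "body": {
  "targets": [
    [0, 0.7, -1.1, 0, 0, 0],
    [0, 0.7, -1.1, 0, 0, 0],
    [0, 0.8, -1.1, 0, 0, 0]
  ]
}}

```text
time_s: 15.98
tool_pos: [0.4962, 0.0209, 0.2117]
eef_rot: [-2.216, -2.223, 0.004]
force: [-19.5, 0.7, 11.6]
grip_width: 0.0199
gripper_force: 59.1
```

{"method": "servo_tool", "body": {
  "targets": [
    [0, 0.9, -1.0, 0, 0, 0],
    [0, 0.9, -1.0, 0, 0, 0],
    [0, 1.0, -0.9, 0, 0, 0]
  ]
}}

```text
time_s: 16.35
tool_pos: [0.523, 0.021, 0.242]
eef_rot: [-2.216, -2.223, 0.005]
force: [-37.0, 0.1, 35.8]
grip_width: 0.0199
gripper_force: 59.6
```

{"method": "servo_tool", "body": {
  "targets": [
    [0, -0.4, -0.3, 0, 0, 0],
    [0, 0, 0, 0, 0, 0]
  ]
}}

```text
time_s: 16.6
tool_pos: [0.5245, 0.021, 0.2434]
eef_rot: [2.216, 2.222, 0.005]
force: [18.4, -0.5, -18.8]
grip_width: 0.0198
gripper_force: 62.6
```

```bash
python3 - <<'E'
from h import *
from scipy.optimize import least_squares
s=manip.read_state();print(s['tool_pos'],s['force'],s['ft_torque'])
q=np.array([(.5824,.2717),(.5352,.2438),(.5013,.2104),(.4707,.165),(.4544,.1214),(.4497,.0988),(.4486,.0893)])
f=least_squares(lambda c:np.hypot(q[:,0]-c[0],q[:,1]-c[1])-.23,[.677,.06]);print(f.x,f.fun*1000)
f3=least_squares(lambda c:np.hypot(q[:,0]-c[0],q[:,1]-c[1])-c[2],[.677,.06,.23]);print(f3.x,f3.fun*1000)
c=f.x
p=s['tool_pos'][[0,2]]; print('zc now',p[1]-np.sqrt(.23**2-(c[0]-p[0])**2))
for p in [(.4475,.0666),(.4755,.1785)]: print('zc',p[1]-np.sqrt(max(0,.23**2-(c[0]-p[0])**2)))
snap('side','s7')
for t in ('bar','pivot','pad'):
    for r in manip.landmark_of('side',t)[:2]: print(t,np.array(r['xyz']),r['conf'])
cv2.imwrite('pics/s7c.png',cv2.resize(cv2.imread('pics/s7.png')[120:310,200:400],None,fx=3,fy=3,interpolation=2))
E
```

```text
[0.5245 0.021  0.2434] [ 18.3819  -0.5068 -18.7554] [ 0.0436 -3.7599 -0.0423]
[0.6768 0.0621] [-0.1848  0.293  -0.2995  0.2953  0.1107 -0.0096 -0.2389]
[0.6752 0.0632 0.2283] [-0.0407  0.2553 -0.4134  0.1922  0.099   0.051  -0.1435]
zc now 0.0710305027803832
zc 0.04805106984649134
zc 0.06715320582323951
bar [0.5253 0.0158 0.2527] 0.82
pivot [0.6783 0.0177 0.079 ] 0.85
pivot [0.5904 0.3708 0.0012] 0.35
pad [0.5948 0.0156 0.1405] 0.67
```

View pics/s7c.png

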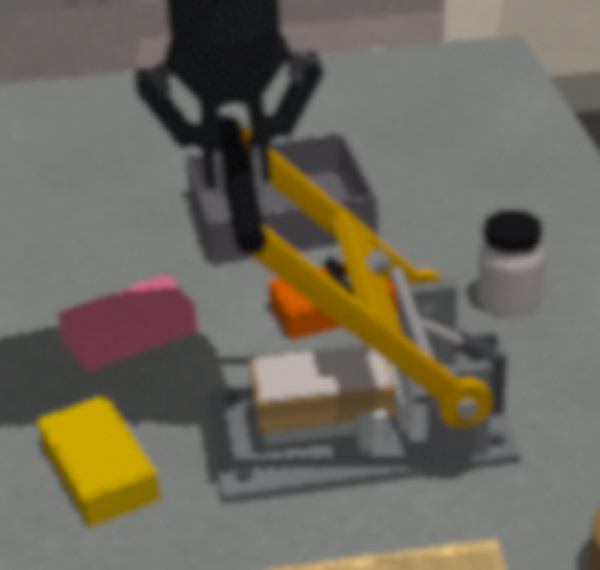

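The arm is three-quarters open, with the bar near the fingertips at crop pixel (240,185). I'll relieve the radial load and continue along the corrected arc in shorter calls.

{"method": "servo_tool", "body": {
  "targets": [
    [0, 0.1, 0.1, 0, 0, 0],
    [0, 0.8, -0.6, 0, 0, 0],
    [0, 0.8, -0.6, 0, 0, 0]
  ]
}}

```text
time_s: 17.18
tool_pos: [0.5388, 0.021, 0.2554]
eef_rot: [-2.218, -2.225, 0.0]
force: [-8.6, -0.7, 8.7]
grip_width: 0.0196
gripper_force: 64.8
```

{"method": "servo_tool", "body": {
  "targets": [
    [0, 0.8, -0.6, 0, 0, 0],
    [0, 0.8, -0.6, 0, 0, 0]
  ]
}}

```text
time_s: 17.42
tool_pos: [0.5552, 0.021, 0.2676]
eef_rot: [2.218, 2.225, 0.001]
force: [-2.3, -0.1, 2.5]
grip_width: 0.0195
gripper_force: 62.8
```

{"method": "servo_tool", "body": {
  "targets": [
    [0, 0.8, -0.5, 0, 0, 0],
    [0, 0.8, -0.5, 0, 0, 0]
  ]
}}

```text
time_s: 17.68
tool_pos: [0.5714, 0.0211, 0.2778]
eef_rot: [2.218, 2.224, 0.001]
force: [-2.7, -0.9, 3.7]
grip_width: 0.0197
gripper_force: 61.6
```

{"method": "servo_tool", "body": {
  "targets": [
    [0, 0.6, -0.3, 0, 0, 0],
    [0, 0.5, -0.2, 0, 0, 0],
    [0, 0.1, 0, 0, 0, 0],
    [0, 0, 0, 0, 0, 0]
  ]
}}

```text
time_s: 18.18
tool_pos: [0.5835, 0.0211, 0.2834]
eef_rot: [2.217, 2.223, 0.003]
force: [-5.1, 0.8, 17.1]
grip_width: 0.0193
gripper_force: 63.5
```

{"method": "servo_tool", "body": {
  "targets": [
    [0, 0, 0, 0, 0, 0],
    [0, 0, 0, 0, 0, 0],
    [0, 0, 0, 0, 0, 0],
    [0, 0, 0, 0, 0, 0]
  ],
  "jaw": 0
}}

```text
time_s: 18.68
tool_pos: [0.5829, 0.0211, 0.2812]
eef_rot: [-2.218, -2.225, 0.0]
force: [-0.0, 0.2, 0.1]
grip_width: 0.0854
gripper_force: 0.0
```

{"method": "servo_tool", "body": {
  "targets": [
    [0, 0, -3, 0, 0, 0],
    [0, 0, -3, 0, 0, 0],
    [0, 0, 0, 0, 0, 0]
  ]
}}

```text
time_s: 19.05
tool_pos: [0.5836, 0.0212, 0.3432]
eef_rot: [2.217, 2.223, 0.004]
force: [1.0, 0.5, -1.7]
grip_width: 0.0854
gripper_force: 0.0
```

```bash
python3 - <<'E'
from h import *
s=manip.read_state();print(s['tool_pos'],s['force'],s['joint_pos'])
im,d=snap('side','s8');P=cloud('side',d)
for t in ('bar','block','cubby'):
    for r in manip.landmark_of('side',t)[:3]: print(t,np.array(r['xyz']),r['conf'])
hsv=cv2.cvtColor(im,cv2.COLOR_RGB2HSV)
def rect(m,n):
    q=P[m][:,:2].astype(np.float32); print(n,len(q),cv2.minAreaRect(q*1000),np.nanmedian(P[m][:,2]))
X,Y,Z=P[...,0],P[...,1],P[...,2]
rect((Z>.062)&(Z<.076)&(abs(Y-.02)<.04)&(X>.515)&(X<.62),'blk')
# cubby front face & roof top
rect((Z>.1)&(Z<.12)&(Y<-.2)&(Y>-.42)&(X>.45)&(X<.7),'roof')
E
```

```text
[0.5836 0.0212 0.3432] [ 1.0444  0.5211 -1.6713] [0.0362 0.4243 0.5422 1.6855 0.     1.604 ]
bar [0.5841 0.0151 0.2921] 0.6
block [0.5762 0.0192 0.039 ] 0.98
block [ 0.6132  0.1958 -0.003 ] 0.79
block [0.7788 0.1748 0.0002] 0.74
cubby [ 0.5763 -0.3064  0.0005] 0.7
blk 693 ((570.3917236328125, 16.183034896850586), (98.5079345703125, 64.35592651367188), 1.0158203840255737) 0.06684253054998568
roof 6807 ((578.0982055664062, -310.8177795410156), (170.9501495361328, 150.80996704101562), 89.24594116210938) 0.10936336341994668
```

Arm is back on its open stop (bar at z 0.292) and the block is still on the bed. Next I retreat, turn the fingers across y and tilt 45° forward.

{"method": "servo_tool", "body": {
  "targets": [
    [0, -5.3, 0, 0, 0, 0],
    [0, -5.3, 0, 0, 0, 0],
    [0, -5.3, 0, 0, 0, 0],
    [0, 0, 1.6, 0, 0, -0.1745],
    [0, 0, 1.6, 0, 0, -0.1745]
  ]
}}

```text
time_s: 19.88
tool_pos: [0.4231, 0.0207, 0.3087]
eef_rot: [1.791, 2.581, 0.0]
force: [0.0, -0.8, 0.5]
grip_width: 0.0853
gripper_force: 0.0
```

{"method": "servo_tool", "body": {
  "targets": [
    [0, 0, 1.6, 0, 0, -0.1745],
    [0, 0, 1.6, 0, 0, -0.1745],
    [0, 0, 1.6, 0, 0, -0.1745],
    [0, 0, 1.6, 0, 0, -0.1745],
    [0, 0, 1.6, 0, 0, -0.1745]
  ]
}}

```text
time_s: 20.5
tool_pos: [0.4232, 0.0206, 0.228]
eef_rot: [-0.532, -3.095, 0.0]
force: [1.0, 1.5, -0.3]
grip_width: 0.0855
gripper_force: 0.0
```

{"method": "servo_tool", "body": {
  "targets": [
    [0, 0, 1.6, 0, 0, -0.1745],
    [0, 0, 1.6, 0, 0, -0.1745],
    [0, 0, 0, 0, -0.157, 0],
    [0, 0, 0, 0, -0.157, 0],
    [0, 0, 0, 0, -0.157, 0]
  ]
}}

```text
time_s: 21.12
tool_pos: [0.4235, 0.0206, 0.1968]
eef_rot: [-0.003, 2.666, 0.001]
force: [0.2, 0.4, -0.8]
grip_width: 0.0854
gripper_force: 0.0
```

{"method": "servo_tool", "body": {
  "targets": [
    [0, 0, 0, 0, -0.157, 0],
    [0, 0, 0, 0, -0.157, 0],
    [0, 0, 0, 0, 0, 0]
  ]
}}

```text
time_s: 21.5
tool_pos: [0.4199, 0.0204, 0.1926]
eef_rot: [-0.004, 2.361, 0.001]
force: [0.3, 0.1, -0.8]
grip_width: 0.0858
gripper_force: 0.0
```

```bash
python3 - <<'E'
from h import *
s=manip.read_state();print(s['tool_pos'],R.from_rotvec(s['eef_rot']).as_matrix(),s['joint_pos'])
M=R.from_rotvec(s['eef_rot']).as_matrix()
for g in [(.50,.019,.0975),(.553,.019,.0445)]: print(M.T@(np.array(g)-s['tool_pos'])*100)
E
```

```text
[0.4199 0.0204 0.1926] [[-0.7107 -0.0032  0.7035]
 [-0.0026  1.      0.0019]
 [-0.7035 -0.0005 -0.7107]] [ 0.0999 -0.6074 -1.0966  0.3037 -0.0684  0.0686]
[ 0.9954 -0.1649 12.3957]
[ 0.957  -0.1793 19.8909]
```

{"method": "servo_tool", "body": {
  "targets": [
    [0.3, -0.1, 4.0, 0, 0, 0],
    [0.3, 0, 4.0, 0, 0, 0],
    [0.4, 0, 4.0, 0, 0, 0],
    [0, 0, 0, 0, 0, 0]
  ]
}}

```text
time_s: 22.0
tool_pos: [0.5105, 0.0206, 0.1112]
eef_rot: [-0.003, 2.379, -0.0]
force: [-0.7, -0.2, -0.2]
grip_width: 0.0853
gripper_force: 0.0
```

```bash
python3 - <<'E'
from h import *
s=manip.read_state();print(s['tool_pos'],s['joint_pos'])
M=R.from_rotvec(s['eef_rot']).as_matrix()
for g in [(.553,.019,.0445)]: print(M.T@(np.array(g)-s['tool_pos'])*100)
im,d=snap('wrist','w9')
for r in manip.landmark_of('wrist','block')[:3]: print(np.array(r['xyz']),r['conf'])
E
```

```text
[0.5105 0.0206 0.1112] [ 0.0694 -0.1771 -1.1275 -0.1408 -0.0473  0.0483]
[ 1.5371 -0.1571  7.7591]
[0.6139 0.196  0.0011] 0.84
[ 0.4237  0.1949 -0.0022] 0.62
[0.5777 0.015  0.0381] 0.58
```

View pics/w9.png

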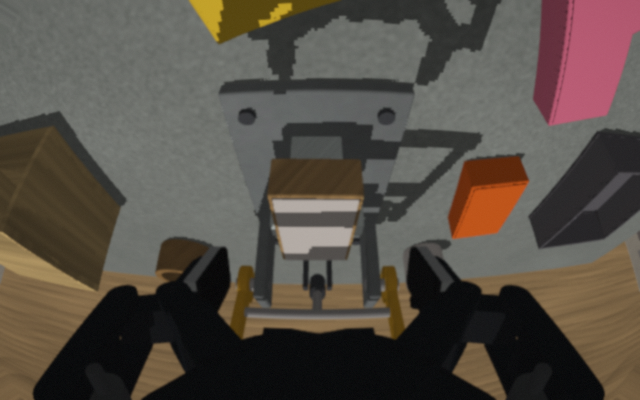

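The wrist view shows the block's rear end at (317,178) centred between the fingers. Joint 3 is near its limit, so I'll fit the planar kinematics and choose a suitable tilt.

```bash
cat > kin.py <<'E'
import numpy as np
from scipy.optimize import least_squares
D=[(.2133,-.035,1.3235,.4997,.2308),(.4535,.6377,1.7575,.586,.3623),(.4243,.5422,1.6855,.584,.3432),(-.6074,-1.0966,.3037,.4204,.1926),(-.1771,-1.1275,-.1408,.5109,.1112)]
A=[];b=[]
for j2,j3,j4,r,z in D:
    f=j2-j3;p=f+j4
    A+= [[1,0,np.sin(j2),np.cos(f),np.cos(p)],[0,1,np.cos(j2),-np.sin(f),-np.sin(p)]]; b+=[r,z]
A=np.array(A);b=np.array(b)
w=np.linalg.lstsq(A,b,rcond=None)[0]
def fk(j2,j3,j4):
    f=j2-j3;p=f+j4
    return np.array([[1,0,np.sin(j2),np.cos(f),np.cos(p)],[0,1,np.cos(j2),-np.sin(f),-np.sin(p)]])@w
def ik(r,z,p):
    # solve j2,j3 given pitch p
    best=None
    for s in [(.2,0),(-.3,-1),(.5,.5)]:
        o=least_squares(lambda q:fk(q[0],q[1],p-q[0]+q[1])-[r,z],s)
        if best is None or o.cost<best.cost: best=o
    q=best.x; return q[0],q[1],p-q[0]+q[1],best.cost**.5*1000
E
python3 - <<'E'
from kin import *
print(w, (A@w-b)*1000)
for p in (.785,.9,1.0,1.1,1.2):
    c,s=np.cos(p),np.sin(p)
    for name,gx,gz in (('grasp',.537,.061),('lift',.537,.12)):
        print(name,round(p,2),np.round(ik(gx+.025*c,gz-.025*s,p),3))
E
```

```text
[-0.02299295  0.36815577  0.47170634  0.42237765  0.50679807] [-13.92385169 -12.22770167  11.63187393   0.44792191   8.26583569
  -2.27788945  15.88651387   3.3679583  -21.8603718   10.6897109 ]
grasp 0.79 [ 0.311 -1.082 -0.608  0.   ]
lift 0.79 [ 0.066 -1.043 -0.325  0.   ]
grasp 0.9 [ 0.214 -0.967 -0.281  0.   ]
lift 0.9 [ 0.028 -0.917 -0.045  0.   ]
grasp 1.0 [ 0.187 -0.858 -0.045  0.   ]
lift 1.0 [ 0.037 -0.802  0.161  0.   ]
grasp 1.1 [ 0.195 -0.742  0.162  0.   ]
lift 1.1 [ 0.071 -0.683  0.346  0.   ]
grasp 1.2 [ 0.229 -0.622  0.349  0.   ]
lift 1.2 [ 0.124 -0.561  0.515  0.   ]
```

{"method": "servo_tool", "body": {
  "targets": [
    [0, 0, 0, 0, 0.1, 0],
    [0.3, -0.1, 2.6, 0, 0, 0],
    [0.3, 0, 2.6, 0, 0, 0],
    [0.2, 0, 2.7, 0, 0, 0],
    [0, 0, 0, 0, 0, 0]
  ]
}}

```text
time_s: 22.72
tool_pos: [0.5521, 0.0197, 0.0476]
eef_rot: [-0.003, 2.472, 0.0]
force: [-0.6, 0.2, -0.4]
grip_width: 0.0855
gripper_force: 0.0
```

```bash
python3 - <<'E'
from h import *
s=manip.read_state();print(s['time_s'],s['tool_pos'],s['joint_pos'],s['force'])
M=R.from_rotvec(s['eef_rot']).as_matrix();print(M)
for g in [(.552,.019,.0435)]: print(M.T@(np.array(g)-s['tool_pos'])*100)
E
```

```text
22.725 [0.5521 0.0197 0.0476] [ 0.0545  0.0763 -1.0373 -0.2115 -0.0329  0.0408] [-0.6334  0.2113 -0.4321]
[[-0.7842 -0.0021  0.6205]
 [-0.002   1.      0.0009]
 [-0.6205 -0.0005 -0.7842]]
[ 0.2616 -0.0693  0.3152]
```

{"method": "servo_tool", "body": {
  "targets": [
    [0.2, 0, 0.3, 0, 0, 0],
    [0, 0, 0, 0, 0, 0]
  ]
}}

```text
time_s: 22.98
tool_pos: [0.5521, 0.0197, 0.045]
eef_rot: [-0.003, 2.47, 0.0]
force: [-0.7, 0.7, 0.2]
grip_width: 0.0856
gripper_force: 0.0
```

{"method": "servo_tool", "body": {
  "targets": [
    [0, 0, 0, 0, 0, 0],
    [0, 0, 0, 0, 0, 0],
    [0, 0, 0, 0, 0, 0],
    [0, 0, 0, 0, 0, 0]
  ],
  "jaw": 1,
  "squeeze": 60
}}

```text
time_s: 23.48
tool_pos: [0.5523, 0.0196, 0.0448]
eef_rot: [-0.003, 2.47, 0.0]
force: [-10.7, -0.2, 15.4]
grip_width: 0.0591
gripper_force: 61.3
```

```bash
python3 - <<'E'
from h import *
s=manip.read_state();print(s['time_s'],s['tool_pos'],s['joint_pos'],s['force'],s['grip_width'])
M=R.from_rotvec(s['eef_rot']).as_matrix()
print('up 1cm',M.T@np.array([0,0,1]),'back',M.T@np.array([-1,0,0.]))
E
```

```text
23.475 [0.5523 0.0196 0.0448] [ 0.0545  0.0842 -1.0433 -0.228  -0.0332  0.0407] [-10.7053  -0.2325  15.4139] 0.05913670955631707
up 1cm [-0.6225 -0.0006 -0.7826] back [ 0.7826  0.002  -0.6225]
```

{"method": "servo_tool", "body": {
  "targets": [
    [-0.6, 0, -0.8, 0, 0, 0],
    [-1.2, 0, -1.6, 0, 0, 0],
    [-2.2, 0, -2.7, 0, 0, 0],
    [-2.2, 0, -2.7, 0, 0, 0],
    [0, 0, 0, 0, 0, 0]
  ]
}}

```text
time_s: 24.1
tool_pos: [0.5528, 0.0198, 0.1455]
eef_rot: [-0.003, 2.468, 0.0]
force: [0.8, 0.4, -2.5]
grip_width: 0.0586
gripper_force: 66.9
```

```bash
python3 - <<'E'
from h import *
s=manip.read_state();print(s['time_s'],s['tool_pos'],s['eef_rot'],s['joint_pos'],s['force'],s['grip_width'])
im,d=snap('side','s10');P=cloud('side',d)
for r in manip.landmark_of('side','block')[:3]: print(np.array(r['xyz']),r['conf'])
cv2.imwrite('pics/s10c.png',cv2.resize(cv2.imread('pics/s10.png')[130:300,200:400],None,fx=3,fy=3,interpolation=2))
E
```

```text
24.1 [0.5528 0.0198 0.1455] [-0.0028  2.4679  0.0004] [ 0.0546 -0.1241 -0.8891  0.1328 -0.033   0.0408] [ 0.7661  0.3814 -2.5045] 0.05863608972053833
[ 0.425   0.1955 -0.0034] 0.94
[0.5729 0.0241 0.1307] 0.81
[0.3876 0.0155 0.0048] 0.56
```

View pics/s10c.png

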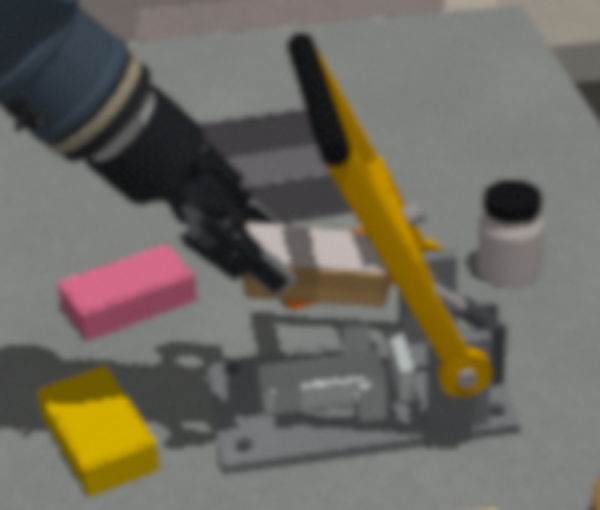

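The block is held level, front at crop pixel (390,270), close to the open arm's side bars. So I'll back straight out first and then go over to the cabinet.

{"method": "servo_tool", "body": {
  "targets": [
    [3.1, 0, -2.5, 0, 0, 0],
    [3.1, 0, -2.5, 0, 0, 0],
    [0.7, -3.5, -0.6, 0, 0, 0],
    [0.7, -4.1, -0.6, 0, 0, 0],
    [0.7, -4.1, -0.6, 0, 0, 0]
  ]
}}

```text
time_s: 24.82
tool_pos: [0.4441, -0.0981, 0.1438]
eef_rot: [-0.004, 2.472, 0.001]
force: [1.0, 0.5, -2.1]
grip_width: 0.0589
gripper_force: 67.1
```

{"method": "servo_tool", "body": {
  "targets": [
    [0.7, -4.1, -0.6, 0, 0, 0],
    [0.7, -4.1, -0.6, 0, 0, 0],
    [0.7, -4.1, -0.6, 0, 0, 0],
    [0.7, -4.1, -0.6, 0, 0, 0],
    [0.7, -4.1, -0.6, 0, 0, 0]
  ]
}}

```text
time_s: 25.45
tool_pos: [0.3984, -0.3037, 0.1453]
eef_rot: [-0.001, 2.472, 0.002]
force: [0.4, 0.7, -1.8]
grip_width: 0.0589
gripper_force: 67.1
```

```bash
python3 - <<'E'
from h import *
s=manip.read_state();print(s['time_s'],s['tool_pos'],s['eef_rot'],s['joint_pos'],s['force'],s['grip_width'])
M=R.from_rotvec(s['eef_rot']).as_matrix();print(M)
im,d=snap('side','s11')
for t in ('block','cubby'):
  for r in manip.landmark_of('side',t)[:3]: print(t,np.array(r['xyz']),r['conf'])
im,d=snap('top','t11')
for t in ('block','cubby'):
  for r in manip.landmark_of('top',t)[:3]: print(t,np.array(r['xyz']),r['conf'])
print(M.T@(np.array([.41,-.31,.018])-s['tool_pos'])*100)
E
```

```text
25.45 [ 0.3984 -0.3037  0.1453] [-0.0014  2.4721  0.0016] [-0.9833 -0.0631 -0.7787  0.4432  0.5438 -0.8681] [ 0.4139  0.725  -1.8308] 0.05892212011813579
[[-0.7841 -0.0014  0.6206]
 [-0.0006  1.      0.0015]
 [-0.6206  0.0008 -0.7841]]
block [ 0.4256  0.1946 -0.0028] 0.92
block [ 0.4214 -0.3045  0.1273] 0.9
block [ 0.6158  0.1957 -0.0005] 0.83
cubby [ 0.5767 -0.3092 -0.0028] 0.92
block [ 0.4161 -0.2996  0.1271] 0.91
block [ 0.3956  0.0098 -0.0026] 0.77
block [0.6156 0.1923 0.0005] 0.74
cubby [ 0.5766 -0.3139  0.002 ] 0.62
[ 6.9918 -0.638  10.6956]
```

```bash
python3 - <<'E'
from h import *
for c,f in (('side','s11'),('top','t11')):
    P=cloud(c,np.load(f'pics/{f}.npy')); im=cv2.imread(f'pics/{f}.png'); hsv=cv2.cvtColor(im,cv2.COLOR_BGR2HSV)
    X,Y,Z=P[...,0],P[...,1],P[...,2]
    m=(X>.36)&(X<.5)&(abs(Y+.304)<.04)&(Z>.1)&(Z<.19)&(hsv[...,1]<70)&(hsv[...,2]>110)
    q=P[m]; print(c,len(q),q.min(0),q.max(0))
    A=np.c_[q[:,0]-.42,q[:,1]+.304,np.ones(len(q))]; w=np.linalg.lstsq(A,q[:,2],rcond=None)[0]; print(w)
    m=(X>.36)&(X<.52)&(abs(Y+.304)<.06)&(Z>.1)&(Z<.165); q=P[m]
    xs=np.arange(.37,.5,.01)
    print([(round(x,2),round(float(np.nanmedian(q[abs(q[:,0]-x)<.005,2])),3) if (abs(q[:,0]-x)<.005).any() else None) for x in xs])
cv2.imwrite('pics/s11c.png',cv2.resize(cv2.imread('pics/s11.png')[190:400,160:400],None,fx=3,fy=3,interpolation=2)[:600])
E
```

```text
side 1624 [ 0.3646 -0.339   0.1401] [ 0.4761 -0.2672  0.1802]
[-0.2449 -0.0219  0.1575]
[(np.float64(0.37), 0.145), (np.float64(0.38), 0.16), (np.float64(0.39), 0.164), (np.float64(0.4), 0.162), (np.float64(0.41), 0.159), (np.float64(0.42), 0.157), (np.float64(0.43), 0.154), (np.float64(0.44), 0.152), (np.float64(0.45), 0.149), (np.float64(0.46), 0.147), (np.float64(0.47), 0.145), (np.float64(0.48), 0.143), (np.float64(0.49), None)]
top 718 [ 0.3748 -0.344   0.1386] [ 0.4788 -0.2664  0.1868]
[-0.2603  0.013   0.1602]
[(np.float64(0.37), 0.154), (np.float64(0.38), 0.162), (np.float64(0.39), 0.164), (np.float64(0.4), 0.163), (np.float64(0.41), 0.162), (np.float64(0.42), 0.159), (np.float64(0.43), 0.157), (np.float64(0.44), 0.155), (np.float64(0.45), 0.152), (np.float64(0.46), 0.15), (np.float64(0.47), 0.147), (np.float64(0.48), 0.144), (np.float64(0.49), None)]
```

View pics/s11c.png

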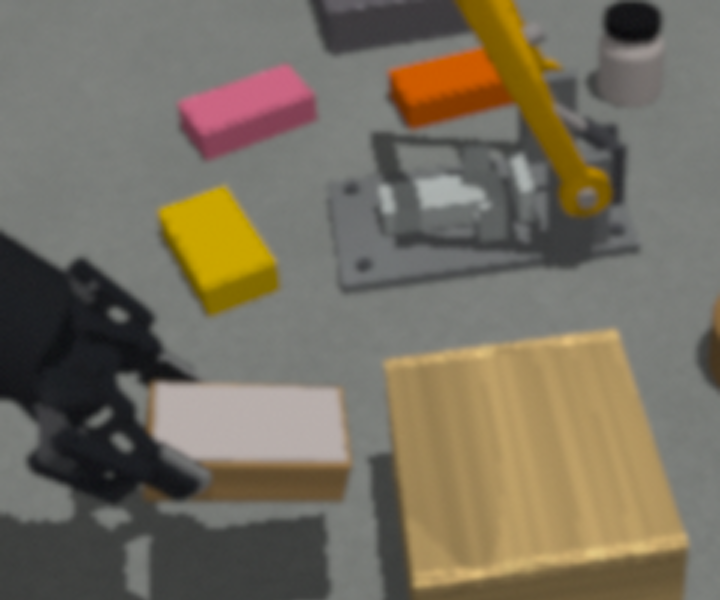

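The block is held nose-down by about 0.25 rad; its front top edge is at crop pixel (345,390). I'll level it by tilting the tool by the same amount.

{"method": "servo_tool", "body": {
  "targets": [
    [0, -0.3, 0, 0, -0.125, 0],
    [0, -0.3, 0, 0, -0.125, 0],
    [0, 0, 0, 0, 0, 0]
  ]
}}

```text
time_s: 26.12
tool_pos: [0.3983, -0.3068, 0.1452]
eef_rot: [-0.0, 2.223, 0.004]
force: [1.2, 0.5, -1.8]
grip_width: 0.0596
gripper_force: 67.2
```

```bash
cat > lev.py <<'E'
from h import *
def lev(tag):
    s=manip.read_state();print(s['time_s'],s['tool_pos'],s['joint_pos'],s['force'],s['grip_width'])
    M=R.from_rotvec(s['eef_rot']).as_matrix();print('fwd',M.T@[1,0,0.],'up',M.T@[0,0,1.])
    x0,y0,z0=s['tool_pos']
    for c in ('side','top'):
        im,d=snap(c,c+tag);P=cloud(c,d);hsv=cv2.cvtColor(im,cv2.COLOR_RGB2HSV)
        X,Y,Z=P[...,0],P[...,1],P[...,2]
        m=(X>x0-.01)&(X<x0+.1)&(abs(Y-y0)<.025)&(abs(Z-z0-.01)<.04)&(hsv[...,1]<70)&(hsv[...,2]>110)
        q=P[m]
        if len(q)<20: print(c,'few'); continue
        A=np.c_[q[:,0]-x0-.025,q[:,1]-y0,np.ones(len(q))]; print(c,len(q),np.linalg.lstsq(A,q[:,2],rcond=None)[0],'xmax',np.percentile(q[:,0],98))
        for r in manip.landmark_of(c,'block')[:3]: 
            if r['xyz'][1]<-.2: print(c,np.array(r['xyz']),r['conf'])
E
python3 -c "from lev import *;lev('12')"
```

```text
26.125 [ 0.3983 -0.3068  0.1452] [-1.1237 -0.0413 -0.9547  0.1453  0.8006 -0.9031] [ 1.2031  0.4899 -1.8101] 0.05958977587206057
fwd [-0.607  -0.0013  0.7947] up [-0.7947  0.0026 -0.607 ]
side 1180 [0.0059 0.0017 0.1628] xmax 0.47124558889816426
side [ 0.421  -0.303   0.1324] 0.7
top 530 [0.0178 0.0045 0.1657] xmax 0.47578421014749234
top [ 0.4229 -0.3072  0.1314] 0.95
```

{"method": "servo_tool", "body": {
  "targets": [
    [2.0, -0.1, 1.5, 0, 0, 0],
    [2.4, -0.1, 1.8, 0, 0, 0],
    [2.4, 0, 1.8, 0, 0, 0],
    [1.6, 0, 1.3, 0, 0, 0],
    [0, 0, 0, 0, 0, 0]
  ]
}}

```text
time_s: 26.95
tool_pos: [0.3998, -0.3101, 0.0406]
eef_rot: [-0.003, 2.223, 0.003]
force: [0.7, -0.6, -2.0]
grip_width: 0.0588
gripper_force: 67.1
```

```bash
python3 -c "from lev import *;lev('13')"
```

```text
26.95 [ 0.3998 -0.3101  0.0406] [-1.1242  0.2303 -1.0794 -0.2501  0.8011 -0.9064] [ 0.6622 -0.6262 -2.0291] 0.05883019457812383
fwd [-0.607  -0.0031  0.7947] up [-0.7947  0.001  -0.607 ]
side 1136 [ 0.007  -0.0014  0.0582] xmax 0.47317760590530805
side [ 0.421  -0.3076  0.0275] 0.87
top 429 [ 0.0171 -0.0164  0.0611] xmax 0.47531381684367574
top [ 0.422  -0.3091  0.0274] 0.8
```

{"method": "servo_tool", "body": {
  "targets": [
    [-1.2, 0, 1.6, 0, 0, 0],
    [-1.2, 0, 1.6, 0, 0, 0],
    [-1.2, 0, 1.6, 0, 0, 0],
    [-1.2, 0, 1.6, 0, 0, 0],
    [0, 0, 0, 0, 0, 0]
  ]
}}

```text
time_s: 27.78
tool_pos: [0.4807, -0.3107, 0.0422]
eef_rot: [-0.005, 2.22, -0.001]
force: [-0.1, 0.6, -2.6]
grip_width: 0.0588
gripper_force: 67.0
```

{"method": "servo_tool", "body": {
  "targets": [
    [0.2, 0, 1.6, 0, 0, 0],
    [0.2, 0, 1.6, 0, 0, 0],
    [0, 0, 0, 0, 0, 0]
  ]
}}

```text
time_s: 28.15
tool_pos: [0.503, -0.3108, 0.0191]
eef_rot: [-0.004, 2.22, -0.0]
force: [0.5, -0.2, 0.7]
grip_width: 0.0589
gripper_force: 69.3
```

```bash
python3 -c "from lev import *;lev('14')"
```

```text
28.15 [ 0.503  -0.3108  0.0191] [-0.891   0.3821 -1.0241 -0.5262  0.6692 -0.6456] [ 0.4883 -0.241   0.7493] 0.05885819653134386
fwd [-0.6045 -0.0027  0.7966] up [-0.7966 -0.0015 -0.6045]
side 45 [ 0.0545 -0.0105  0.0388] xmax 0.5050162403517905
side [ 0.5269 -0.3072  0.009 ] 0.74
top 61 [0.0284 0.0215 0.0394] xmax 0.5077362160032953
top [ 0.5254 -0.3085  0.0071] 0.58
```

{"method": "servo_tool", "body": {
  "targets": [
    [-0.8, 0, 1.0, 0, 0, 0],
    [-0.8, 0, 1.0, 0, 0, 0],
    [0, 0, 0, 0, 0, 0]
  ]
}}

```text
time_s: 28.72
tool_pos: [0.5287, -0.3107, 0.0198]
eef_rot: [-0.004, 2.22, -0.0]
force: [2.1, -0.9, 3.1]
grip_width: 0.0588
gripper_force: 69.3
```

{"method": "servo_tool", "body": {
  "targets": [
    [0, 0, 0, 0, 0, 0],
    [0, 0, 0, 0, 0, 0],
    [0, 0, 0, 0, 0, 0]
  ],
  "jaw": 0.1
}}

```text
time_s: 29.1
tool_pos: [0.5278, -0.3104, 0.019]
eef_rot: [-0.002, 2.221, 0.001]
force: [-1.0, -0.4, -0.1]
grip_width: 0.0767
gripper_force: 0.0
```

{"method": "servo_tool", "body": {
  "targets": [
    [0, 0, -1.5, 0, 0, 0],
    [0, 0, -3, 0, 0, 0],
    [0, 0, -3, 0, 0, 0],
    [0, 0, 0, 0, 0, 0]
  ]
}}

```text
time_s: 29.6
tool_pos: [0.4677, -0.3112, 0.0657]
eef_rot: [-0.002, 2.22, -0.002]
force: [0.8, 0.0, -0.5]
grip_width: 0.0768
gripper_force: 0.0
```

```bash
python3 - <<'E'
from h import *
s=manip.read_state();print(s['time_s'],s['tool_pos'],s['joint_pos'],s['force'],s['grip_width'])
for c in ('side','top','wrist'):
    im,d=snap(c,c+'15')
    for t in ('block','cubby'):
        for r in manip.landmark_of(c,t)[:3]:
            if r['xyz'][1]<-.2: print(c,t,np.array(r['xyz']),r['conf'])
cv2.imwrite('pics/w15c.png',np.vstack([cv2.imread('pics/wrist15.png')[:300],cv2.resize(cv2.imread('pics/side15.png')[260:400,200:420],(640,300))[:290]]))
E
```

```text
29.6 [ 0.4677 -0.3112  0.0657] [-0.9629  0.2158 -1.0235 -0.3141  0.712  -0.7169] [ 0.7549  0.0092 -0.4513] 0.07682844296584929
side cubby [ 0.5799 -0.3074  0.0004] 0.94
top cubby [ 0.5778 -0.3122  0.0011] 0.81
wrist block [ 0.5523 -0.3142  0.0081] 0.62
```

View pics/w15c.png

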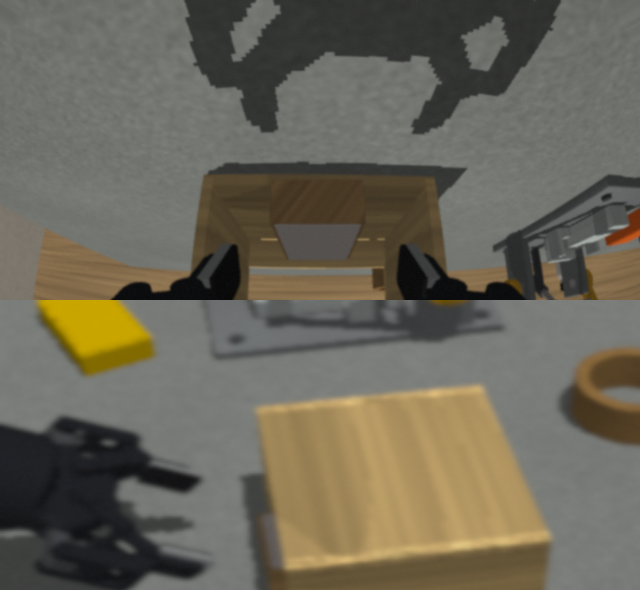

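The block is in the bay with its white face up, and its rear end (wrist view (320,195)) sticks out by about 5–8 mm. I'll push it in with shut fingers.

{"method": "servo_tool", "body": {
  "targets": [
    [1.1, 0, 0.8, 0, 0, 0],
    [1.1, 0, 0.8, 0, 0, 0],
    [1.1, 0, 0.9, 0, 0, 0],
    [0, 0, 0, 0, 0, 0],
    [0, 0, 0, 0, 0, 0]
  ],
  "jaw": 1,
  "squeeze": 30
}}

```text
time_s: 30.68
tool_pos: [0.4685, -0.3105, 0.0233]
eef_rot: [-0.003, 2.221, 0.001]
force: [-0.2, -0.7, 0.9]
grip_width: 0.0004
gripper_force: 0.0
```

{"method": "servo_tool", "body": {
  "targets": [
    [-0.6, 0, 0.8, 0, 0, 0],
    [-0.6, 0, 0.8, 0, 0, 0],
    [0, 0, 0, 0, 0, 0]
  ]
}}

```text
time_s: 31.05
tool_pos: [0.4893, -0.3104, 0.0233]
eef_rot: [-0.004, 2.221, 0.0]
force: [-0.3, -0.2, 0.5]
grip_width: 0.0001
gripper_force: 0.0
```

{"method": "servo_tool", "body": {
  "targets": [
    [-0.6, 0, 0.8, 0, 0, 0],
    [-0.6, 0, 0.8, 0, 0, 0],
    [0, 0, 0, 0, 0, 0]
  ]
}}

```text
time_s: 31.42
tool_pos: [0.5091, -0.3103, 0.0229]
eef_rot: [-0.004, 2.221, 0.001]
force: [0.5, -0.4, 0.4]
grip_width: 0.0002
gripper_force: 0.0
```

{"method": "servo_tool", "body": {
  "targets": [
    [-0.3, 0, 0.4, 0, 0, 0],
    [0, 0, 0, 0, 0, 0]
  ]
}}

```text
time_s: 31.68
tool_pos: [0.5136, -0.3104, 0.0228]
eef_rot: [-0.003, 2.221, 0.0]
force: [0.4, -0.0, 0.9]
grip_width: -0.0001
gripper_force: 0.0
```

{"method": "servo_tool", "body": {
  "targets": [
    [0.6, 0, -0.8, 0, 0, 0],
    [1.8, 0, -2.4, 0, 0, 0],
    [1.8, 0, -2.4, 0, 0, 0],
    [-2.4, 0, -3.0, 0, 0, 0],
    [0, 0, 0, 0, 0, 0]
  ]
}}

```text
time_s: 32.3
tool_pos: [0.4336, -0.3119, 0.0629]
eef_rot: [-0.003, 2.219, -0.004]
force: [0.1, -0.3, -0.3]
grip_width: 0.0002
gripper_force: 0.0
```

```bash
python3 - <<'E'
from h import *
s=manip.read_state();print(s['time_s'],s['tool_pos'],s['joint_pos'],s['force'])
for c in ('side','top','wrist'):
    im,d=snap(c,c+'16')
    for t in ('block','cubby','bar','tray','jar','tape'):
        for r in manip.landmark_of(c,t)[:2]:
            if t!='block' or r['xyz'][1]<-.2: print(c,t,np.array(r['xyz']),round(r['conf'],2))
cv2.imwrite('pics/w16c.png',np.vstack([cv2.imread('pics/wrist16.png')[:300],cv2.resize(cv2.imread('pics/side16.png')[100:400,160:480],(640,600))[310:600]]))
E
```

```text
32.3 [ 0.4336 -0.3119  0.0629] [-1.0418  0.1937 -1.0495 -0.262   0.7577 -0.8037] [ 0.0987 -0.3098 -0.3451]
side cubby [ 0.5801 -0.3093  0.0016] 0.86
side bar [0.585  0.0157 0.2903] 0.62
side tray [0.5879 0.3655 0.001 ] 0.72
side jar [ 0.7763  0.1781 -0.0029] 0.67
side jar [0.5765 0.0161 0.0033] 0.36
side tape [ 0.7846 -0.1774 -0.002 ] 0.63
top cubby [ 0.5762 -0.3125 -0.0025] 0.73
top bar [0.5841 0.0207 0.2941] 0.89
top tray [ 0.5842  0.3681 -0.001 ] 0.86
top jar [0.7781 0.1736 0.0014] 0.68
top jar [0.6764 0.0198 0.0793] 0.22
top tape [ 0.785  -0.186  -0.0006] 0.72
wrist block [ 0.5722 -0.3114  0.0076] 0.7
wrist cubby [ 0.576  -0.3132 -0.0019] 0.58
```

View pics/w16c.png

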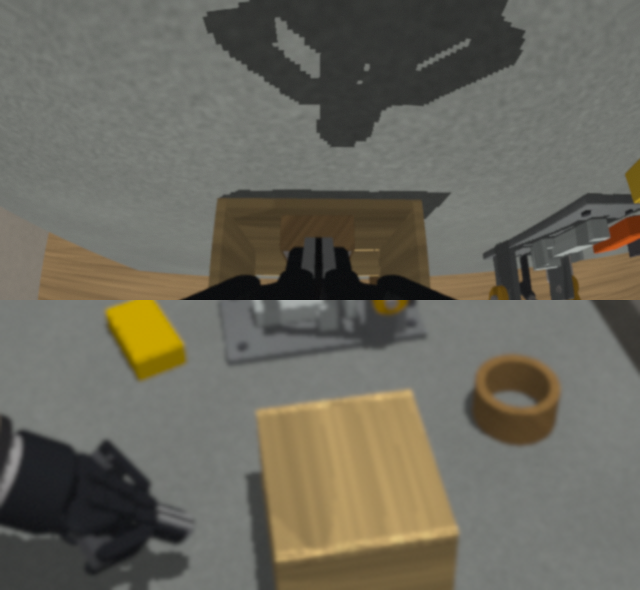

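The block's rear end is now about 13 mm inside the mouth (wrist view (318,230)) and it lies flat on the bay floor. The arm is open, nothing else has moved and the hand is clear, so I hand in.

```bash
python3 -c "
from rig import manip
print(manip.close_job())"
```

```text
the job is handed in; nothing more can be done
None
```

The job is done and handed in at about 32 s: the arm held the block clamped by itself for over 4 s with the hand off, dropping about 6 mm at the crossbar when I let go. It is now fully open, and the block lies flat, white face up, about 13 mm inside the mouth of the bay, with the tray, jar and tape untouched.

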